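# Find the full tin among three unlabelled ones

### The job

At the food-pantry sorting table three identical unlabelled steel tins stand on the black mat, and only one is still full. Working from the robot's left to its right, heft each tin by lifting it clear of the mat and feeling its weight, and leave the two lighter ones standing upright on the mat. Finish while still holding the heaviest tin up in the gripper, upright, with its bottom at least 15 cm above the mat, and leave the other goods where they are.

Things in the scene. Friction and masses are not known exactly. Their poses are not given: they have to be found in the camera images.
- mat: Black rubber mat fixed to the table, 300 x 500 x 6 mm (x, y, z); origin at the centre of its underside (table height), so its upper face is 6 mm above the table. Its y axis points roughly to the robot's left (yaw within 0.25 rad).
- tin_1: Plain closed steel tin without label, upright cylinder 62 mm in diameter, 115 mm high, rigid, standing on the mat; the three tins look exactly alike. Origin: centre of its underside, z up along its axis. Total mass 0.14 to 0.57 kg, hidden: in every start one of the three (any of them) is full, at least 0.45 kg, the other two are under 0.32 kg; what is inside may shift by 2 mm. At the start this is the robot's leftmost tin (largest y in the mat's frame, about +150 mm).
- tin_2: Plain closed steel tin without label, upright cylinder 62 mm in diameter, 115 mm high, rigid, standing on the mat; the three tins look exactly alike. Origin: centre of its underside, z up along its axis. Total mass 0.14 to 0.57 kg, hidden: in every start one of the three (any of them) is full, at least 0.45 kg, the other two are under 0.32 kg; what is inside may shift by 2 mm. At the start this is the middle tin (about y = 0 in the mat's frame).
- tin_3: Plain closed steel tin without label, upright cylinder 62 mm in diameter, 115 mm high, rigid, standing on the mat; the three tins look exactly alike. Origin: centre of its underside, z up along its axis. Total mass 0.14 to 0.57 kg, hidden: in every start one of the three (any of them) is full, at least 0.45 kg, the other two are under 0.32 kg; what is inside may shift by 2 mm. At the start this is the robot's rightmost tin (about -150 mm in the mat's y).
- flat_can: Bystander: flat can with a paper band, 84 mm diameter, 34 mm high, on the mat between tin_1 and tin_2, at the far edge. Origin: centre of underside.
- jar_lid: Bystander: loose white jar lid, 68 mm diameter, 14 mm high, on the mat between tin_2 and tin_3, at the edge near the robot. Origin: centre of underside.
- tape_roll: Bystander: roll of brown tape lying flat, 100 mm outer diameter, 76 mm bore, 48 mm high, on the table to the robot's left of the mat. Origin: centre of underside.
- jar: Bystander: filled jar with white cap and paper label, 72 mm diameter, 100 mm high, standing on the table to the left of the mat. Origin: centre of underside.
- carton: Bystander: flat cardboard carton, 100 x 180 x 40 mm (x, y, z), on the table to the right of the mat, its long side pointing away from the robot. Origin: centre of underside.
- marker: Bystander: white marker pen with black cap, 130 x 16 x 16 mm, lying along its x on the table to the robot's right of the mat. Origin: centre of underside.

How it is judged:
By the outcome, as a careful person would: the job done as asked, in the order asked, and still so for the second after the job is handed in, while the arm keeps its last pose, push and grip.
It also fails if it takes over 67 s, if anything falls off the work surface, if the arm or the gripper's body presses on something with over 40 N, if the wrist force passes 120 N, or if a joint passes its speed limit or range.

### The arm

A 6-joint arm with a two-finger parallel gripper is mounted at the origin on the work surface. World frame = base frame: x ahead of the robot, y to its left, z up, the work surface at z = 0. Lengths are in m, angles in rad, forces in N, time in s.
With the tool pointing down it reaches from about 0.25 to 0.725 m from the base axis. Payload 4 kg.
Tool frame: the origin (TCP) lies midway between the tips of the shut fingers; the grasp point (between the pads) lies bot.tcp_to_grasp behind it (bot.tcp_to_grasp is the distance from the TCP to the grasp point, in m); z points along the fingers, y is the line along which they close (so a half turn about z gives the same grasp; the last joint's range is limited). The gripper opens to 85 mm and grips with 20 to 120 N. Pads are 22 mm wide; open, the fingers measure 114 mm over their backs; the gripper's body (76 mm by 85 mm) begins 54 mm behind the grasp point. The pads swing forward as they close: fully open they stand 13 mm farther back than shut.
Start: joints at [1.256, 0.241, 0.005, 1.335, 0, 1.571], TCP at [0.155, 0.475, 0.231] pointing down, gripper open.
Joint ranges: [-2.72, 2.72], [-1.05, 1.87], [-1.09, 1.28], [-1.99, 2.15], [-1.42, 1.44], [-3.14, 3.14]. Speed limits (rad/s): [2.79, 2.79, 3.14, 3.14, 3.14, 3.14].

### API

Orientations are given as a unit quaternion [x, y, z, w].
In Python, from workcell import readout, camera, bot gives the robot as it stands. The module is installed in compiled form; this text tells all that it offers.
- The arm moves only by the tool jog_arm, never from a script. Its argument "motion" is a list of rows, each an object of numbers: "x", "y", "z": the shift along the tool's x, y, z in mm; "spin": the turn about the tool's z in degrees; "fingers": the closure, from -1 (fully open) to 1 (shut). A call has 1 to 8 rows; each row is the pose to reach, as a shift and turn from the pose commanded when the call began, along the tool's axes at that moment; what a row does not reach only later rows make up. A row lasts 1/8 s, in which the tool goes at most 62.5 mm and 10.7 degrees, less where a joint would pass 70% of its speed; a pose out of reach is approached as far as the arm can. A call with a gripper value outside its range is refused whole. The fingers move at their own pace and stop on an object; the grip force is fixed at half the most. Time passes only in rows, so rows that repeat a pose let the fingers close. It gives the time, the measured TCP pose, the force, the opening and the grip force at its end, in the units of the state.
- readout.get_obs(): the state, without advancing time (a new reading comes with each control period).
- camera(name): name is "side" or "top"; returns a dict with "pixels" (400x640x3 uint8, red, green, blue), "K" (3x3 intrinsics, pixels), "dist" ([k1, k2, p1, p2, k3] as OpenCV has them; the pictures are not rectified), "rvec" (rotation vector, rad) and "tvec" (3), from world to camera coordinates, as OpenCV has them. Camera axes: x right, y down, z forward; pixel columns grow to the right and rows downward; lengths in m; the calibration is good to about 2 mm. A picture is of the moment at which its call begins. There is no depth.
- bot.job_done(): hands the job in; it is judged then, once.
The state is a dict: "clock": time; "joint_pos": joint angles; "joint_vel": joint speeds; "tau": joint torques, N m; "eef_pos": TCP position; "tool_rot": TCP orientation; "ft_force": force on the tool from outside, world axes, zero at the start; "ft_torque": the same for the moment, N m; "grip_width": finger opening in m; "grasp_force": force on a finger pad.
Only numpy, scipy, OpenCV 4.12 (cv2) and the standard library are available. Lean on these libraries where they do the work, as an engineer would, in place of code of your own. Each camera call takes 0.05 s, during which the arm holds its last target. There are 200 camera calls.

## Working session

There is one attempt and no reset: what is moved stays moved. The work goes in short steps, Python scripts to look and compute and a tool call to move; the robot and the scene stay as the last step left them, time stands still between calls to the robot, and variables do not carry over. Pictures are saved under pics/ and viewed, at most 10 in all, crops included, and the job is handed in when it is done.

Besides the shell and the picture viewer there is one more tool, called as name(argument=value, ...) on one line, values as JSON. jog_arm: Moves the arm, as the interface text tells. Its arguments: {"type":"object","properties":{"motion":{"type":"array"}},"required":["motion"]}

```bash
mkdir -p pics; python3 - <<'E'
from workcell import readout,camera,bot
import cv2
for n in("top","side"):
    c=camera(n); cv2.imwrite(f"pics/{n}0.png",c["pixels"][:,:,::-1]); print(n,c["K"].tolist(),c["dist"],c["rvec"],c["tvec"])
o=readout.get_obs(); print(o, bot.tcp_to_grasp)
E
```

```text
top [[400.21965772807613, 0.0, 318.909170599866], [0.0, 400.21965772807613, 197.45768656394245], [0.0, 0.0, 1.0]] [0.02548355 0.         0.         0.         0.        ] [ 2.11177708 -2.17129807  0.19089436] [-0.00672055  0.49336822  1.13566463]
side [[491.3545280613521, 0.0, 324.5119856076009], [0.0, 491.3545280613521, 196.40240323940523], [0.0, 0.0, 1.0]] [-0.09327103  0.          0.          0.          0.        ] [ 0.18201057 -2.90879128  1.05979707] [0.48909944 0.10065601 1.66588813]
{'clock': 0.1, 'joint_pos': array([1.25601842e+00, 2.41345521e-01, 3.83496073e-03, 1.33520945e+00,
       6.01770159e-06, 1.57081129e+00]), 'joint_vel': array([-0.00048324, -0.00152743,  0.00413884,  0.00099839, -0.00018113,
       -0.00035851]), 'tau': array([-5.52815470e-05, -3.73138511e+01,  2.53009665e+01,  1.08334981e-02,
       -3.81546374e-05,  1.15106623e-06]), 'eef_pos': array([0.15462091, 0.47488033, 0.2304889 ]), 'tool_rot': array([ 1.56747289e-01,  9.87638275e-01, -9.49480662e-04, -1.53723262e-04]), 'ft_force': array([ 0.11754009, -0.8811933 , -0.35185052]), 'ft_torque': array([0.01056953, 0.02427618, 0.01672346]), 'grasp_force': 0.0, 'grip_width': 0.08565056561774047} 0.0187
```

View pics/top0.png

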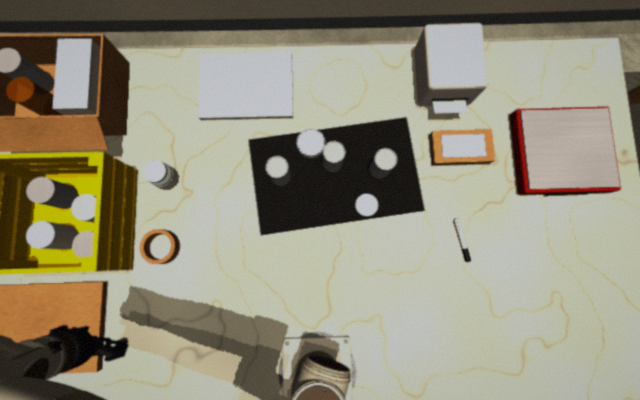

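View pics/side0.png

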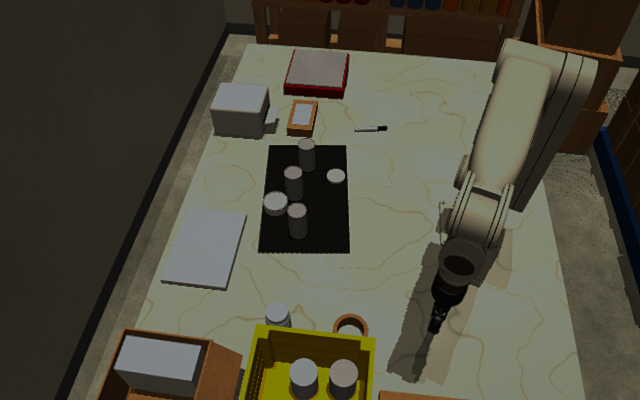

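The top view shows the tin tops at about (277,167), (334,152) and (385,159). The flat can is at (310,143) and the lid at (367,205). In the side view the tins are at (298,222), (293,183) and (306,155).

```bash
cat > h.py <<'E'
import cv2,numpy as np
from workcell import camera,readout,bot
def ray(c,uv,z):
    n=cv2.undistortPoints(np.array([[uv]],float),c["K"],c["dist"])[0,0]
    R=cv2.Rodrigues(c["rvec"])[0]; o=-R.T@np.ravel(c["tvec"]); d=R.T@np.array([n[0],n[1],1]); return o+d*(z-o[2])/d[2]
def blobs(c,seeds,z):
    g=cv2.cvtColor(c["pixels"],cv2.COLOR_RGB2GRAY); out=[]
    for s,zz in zip(seeds,z):
        v=np.median(g[s[1]-2:s[1]+3,s[0]-2:s[0]+3])
        m=(g>0.75*v).astype(np.uint8); w=np.zeros_like(m); cv2.circle(w,s,19,1,-1)
        k,l,st,ce=cv2.connectedComponentsWithStats(m*w); i=l[s[1],s[0]]
        cs=cv2.findContours((l==i).astype(np.uint8),0,2)[0][0]
        (x,y),r=cv2.minEnclosingCircle(cs); out.append((ray(c,ce[i],zz).round(4),ray(c,(x,y),zz).round(4),st[i,4],round(r,1)))
    return out
E
python3 - <<'E'
from h import *
c=camera("top")
for b in blobs(c,[(277,167),(334,152),(385,159),(310,143),(367,205)],[.121,.121,.121,.04,.02]):print(*b)
for p in [(249,141),(407,118),(424,210),(262,235)]:print("mat",ray(c,p,.006).round(3))
c=camera("side")
for p in [(297,210),(293,173),(306,146)]:print("side",ray(c,p,.121).round(3))
print(cv2.Rodrigues(c["rvec"])[0].round(2).tolist())
E
```

```text
[0.5696 0.0953 0.121 ] [0.5691 0.0948 0.121 ] 338 10.5
[ 0.6122 -0.0559  0.121 ] [ 0.6116 -0.0527  0.121 ] 423 14.6
[ 0.5839 -0.2069  0.121 ] [ 0.584  -0.2069  0.121 ] 337 10.6
[ 0.6688 -0.0018  0.04  ] [0.6613 0.     0.04  ] 704 18.7
[ 0.4716 -0.1618  0.02  ] [ 0.4717 -0.1618  0.02  ] 377 10.9
mat [0.681 0.19  0.006]
mat [ 0.743 -0.304  0.006]
mat [ 0.452 -0.337  0.006]
mat [0.39  0.151 0.006]
side [0.569 0.099 0.121]
side [ 0.607 -0.057  0.121]
side [ 0.583 -0.192  0.121]
[[-0.99, -0.12, 0.0], [-0.1, 0.76, -0.64], [0.08, -0.64, -0.77]]
```

```bash
python3 - <<'E'
from h import *
o=readout.get_obs()
from scipy.spatial.transform import Rotation as R
print(R.from_quat(o["tool_rot"]).as_matrix().round(3))
for n,b in(("top",(230,100,440,250)),):
    c=camera(n);x0,y0,x1,y1=b
    cv2.imwrite("pics/crop.png",cv2.resize(c["pixels"][y0:y1,x0:x1,::-1],None,fx=3.8,fy=3.8))
E
```

```text
[[-0.951  0.31  -0.   ]
 [ 0.31   0.951 -0.001]
 [-0.    -0.001 -1.   ]]
```

View pics/crop.png

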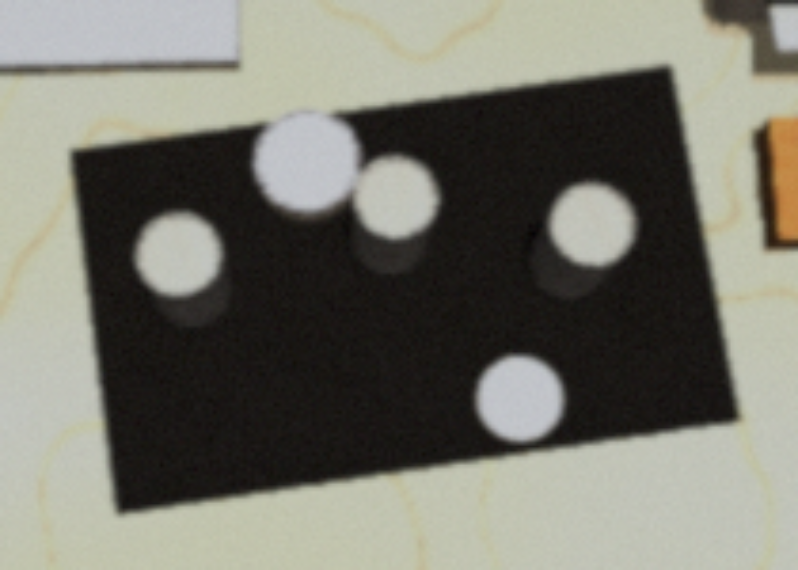

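The crop puts the tin tops at about (276.8,166.8), (334.5,151.8) and (385.8,158.9), with an 8 mm gap between the flat can and the middle tin. I'll grip above the can's height and go to tin_1 first.

jog_arm(motion=[{"x":-55,"y":-25,"z":0,"fingers":-1},{"x":-110,"y":-50,"fingers":-1},{"x":-165,"y":-75,"fingers":-1},{"x":-220,"y":-100,"fingers":-1},{"x":-275,"y":-125,"fingers":-1},{"x":-330,"y":-150,"fingers":-1},{"x":-385,"y":-175,"fingers":-1},{"x":-440,"y":-200,"fingers":-1}])

```text
validation failed for argument at $.mo...
```

jog_arm(motion=[{"x":-45,"y":-20,"fingers":-1},{"x":-72,"y":-33,"fingers":-1},{"x":-72,"y":-33,"fingers":-1},{"x":-72,"y":-33,"fingers":-1},{"x":-72,"y":-33,"fingers":-1}])

```text
validation failed for argument at $.mo...
```

```bash
cat >> h.py <<'E'
def force(n=8):
    f=[]
    for i in range(n): camera("top"); f.append(readout.get_obs()["ft_force"])
    return np.mean(f,0).round(2),np.std(f,0).round(2)
E
python3 - <<'E'
from h import *
print(*force(8)); c=camera("top")
for p,z in [((276.8,166.8),.121),((334.5,151.8),.121),((385.8,158.9),.121),((310.5,142.1),.04)]:print(ray(c,p,z).round(3))
cv2.imwrite("pics/a.png",cv2.resize(c["pixels"][60:260,200:460,::-1],None,fx=3,fy=3))
o=readout.get_obs();print(o["eef_pos"],o["tool_rot"],o["joint_pos"].round(2),o["clock"])
E
```

```text
[-0.01  0.11  0.35] [0.46 0.43 0.37]
[0.569 0.095 0.121]
[ 0.608 -0.066  0.121]
[ 0.583 -0.208  0.121]
[0.663 0.    0.04 ]
[0.15479828 0.47543335 0.23132699] [1.56740799e-01 9.87639773e-01 2.05504668e-05 2.94520214e-06] [1.26 0.24 0.   1.34 0.   1.57] 0.7
```

View pics/a.png

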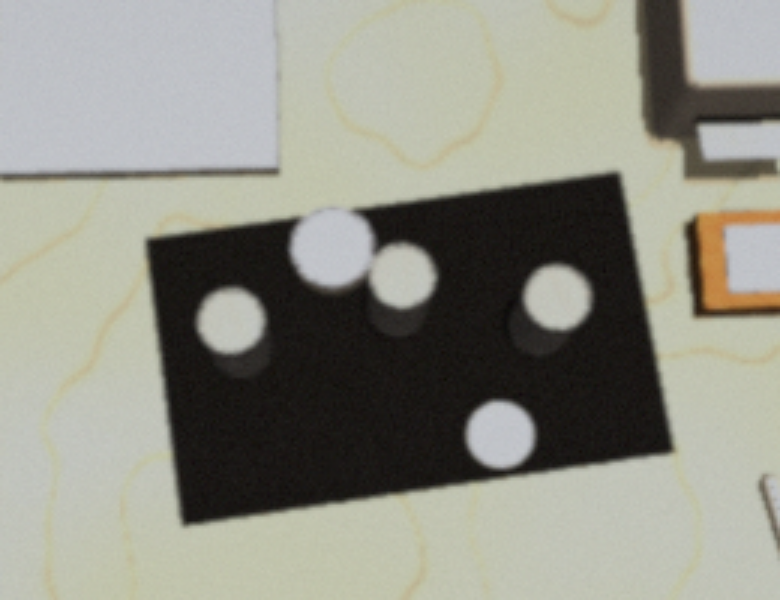

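The picture shows the scene unchanged, and the arm hasn't moved. Both calls failed validation, so I'll give all five keys in every row.

jog_arm(motion=[{"x":-55,"y":-25,"z":0,"spin":0,"fingers":-1},{"x":-110,"y":-50,"z":0,"spin":0,"fingers":-1},{"x":-165,"y":-75,"z":0,"spin":0,"fingers":-1},{"x":-220,"y":-100,"z":0,"spin":0,"fingers":-1},{"x":-275,"y":-125,"z":0,"spin":0,"fingers":-1},{"x":-330,"y":-150,"z":0,"spin":0,"fingers":-1},{"x":-385,"y":-175,"z":0,"spin":0,"fingers":-1},{"x":-440,"y":-200,"z":0,"spin":0,"fingers":-1}])

```text
clock: 1.7
eef_pos: [0.5127, 0.1475, 0.2315]
tool_rot: [0.157, 0.988, 0.0, 0.0]
ft_force: [1.0, 0.8, -0.1]
grip_width: 0.0859
grasp_force: 0.0
```

jog_arm(motion=[{"x":-40,"y":-18,"z":0,"spin":0,"fingers":-1},{"x":-70,"y":-32,"z":0,"spin":0,"fingers":-1},{"x":-70,"y":-32,"z":30,"spin":0,"fingers":-1},{"x":-70,"y":-32,"z":70,"spin":0,"fingers":-1},{"x":-70,"y":-32,"z":110,"spin":0,"fingers":-1},{"x":-70,"y":-32,"z":145,"spin":0,"fingers":-1},{"x":-70,"y":-32,"z":168,"spin":0,"fingers":-1},{"x":-70,"y":-32,"z":168,"spin":0,"fingers":-1}])

```text
clock: 2.7
eef_pos: [0.566, 0.0966, 0.0612]
tool_rot: [0.157, 0.988, -0.001, -0.002]
ft_force: [-1.0, -0.5, 0.6]
grip_width: 0.0852
grasp_force: 0.0
```

jog_arm(motion=[{"x":0,"y":0,"z":0,"spin":0,"fingers":1},{"x":0,"y":0,"z":0,"spin":0,"fingers":1},{"x":0,"y":0,"z":0,"spin":0,"fingers":1},{"x":0,"y":0,"z":0,"spin":0,"fingers":1},{"x":0,"y":0,"z":0,"spin":0,"fingers":1},{"x":0,"y":0,"z":0,"spin":0,"fingers":1},{"x":0,"y":0,"z":0,"spin":0,"fingers":1},{"x":0,"y":0,"z":0,"spin":0,"fingers":1}])

```text
clock: 3.7
eef_pos: [0.5694, 0.0973, 0.0652]
tool_rot: [0.157, 0.988, 0.001, 0.002]
ft_force: [0.1, 0.8, 5.6]
grip_width: 0.0619
grasp_force: 63.5
```

jog_arm(motion=[{"x":0,"y":0,"z":-5,"spin":0,"fingers":1},{"x":0,"y":0,"z":-20,"spin":0,"fingers":1},{"x":0,"y":0,"z":-40,"spin":0,"fingers":1},{"x":0,"y":0,"z":-50,"spin":0,"fingers":1},{"x":0,"y":0,"z":-50,"spin":0,"fingers":1},{"x":0,"y":0,"z":-50,"spin":0,"fingers":1},{"x":0,"y":0,"z":-50,"spin":0,"fingers":1}])

```text
clock: 4.58
eef_pos: [0.5673, 0.0968, 0.1124]
tool_rot: [0.157, 0.988, -0.0, -0.001]
ft_force: [-0.8, -1.0, -1.7]
grip_width: 0.0618
grasp_force: 63.0
```

```bash
python3 - <<'E'
from h import *
print(*force(12)); o=readout.get_obs();print(o["eef_pos"],o["ft_torque"],o["clock"])
c=camera("side");cv2.imwrite("pics/b.png",cv2.resize(c["pixels"][90:290,220:480,::-1],None,fx=3,fy=3))
E
```

```text
[-0.15 -0.04 -1.82] [0.55 0.51 0.42]
[0.56791676 0.09693217 0.11333414] [ 0.03740819  0.01377091 -0.00628483] 5.175
```

View pics/b.png

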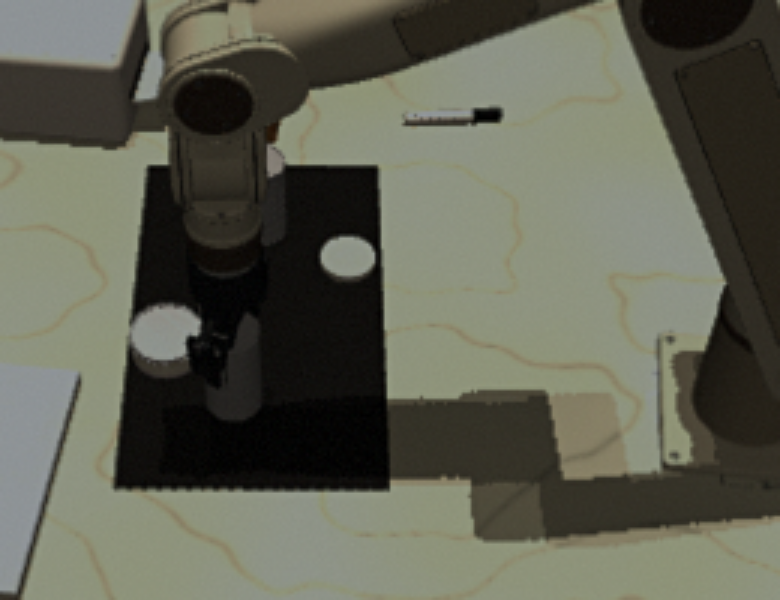

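The side view shows tin_1 hanging upright in the gripper at crop (232,370), clear of the mat. It weighs about 1.8–2.2 N, so it is a light one, and I'll set it back down.

jog_arm(motion=[{"x":0,"y":0,"z":20,"spin":0,"fingers":1},{"x":0,"y":0,"z":38,"spin":0,"fingers":1},{"x":0,"y":0,"z":45,"spin":0,"fingers":1},{"x":0,"y":0,"z":48,"spin":0,"fingers":1},{"x":0,"y":0,"z":49,"spin":0,"fingers":1},{"x":0,"y":0,"z":49,"spin":0,"fingers":1},{"x":0,"y":0,"z":49,"spin":0,"fingers":1}])

```text
clock: 6.1
eef_pos: [0.5681, 0.0969, 0.0653]
tool_rot: [0.157, 0.988, 0.0, 0.0]
ft_force: [-2.2, -0.0, 5.8]
grip_width: 0.0615
grasp_force: 63.4
```

jog_arm(motion=[{"x":0,"y":0,"z":0,"spin":0,"fingers":-1},{"x":0,"y":0,"z":0,"spin":0,"fingers":-1},{"x":0,"y":0,"z":0,"spin":0,"fingers":-1},{"x":0,"y":0,"z":0,"spin":0,"fingers":-1},{"x":0,"y":0,"z":0,"spin":0,"fingers":-1},{"x":0,"y":0,"z":0,"spin":0,"fingers":-1},{"x":0,"y":0,"z":0,"spin":0,"fingers":-1}])

```text
clock: 6.98
eef_pos: [0.5679, 0.0969, 0.0643]
tool_rot: [0.157, 0.988, 0.0, 0.0]
ft_force: [-1.1, 0.0, -0.0]
grip_width: 0.0853
grasp_force: 0.0
```

jog_arm(motion=[{"x":0,"y":0,"z":-30,"spin":0,"fingers":-1},{"x":0,"y":0,"z":-85,"spin":0,"fingers":-1},{"x":0,"y":0,"z":-115,"spin":0,"fingers":-1},{"x":-22,"y":-36,"z":-115,"spin":0,"fingers":-1},{"x":-50,"y":-80,"z":-115,"spin":0,"fingers":-1},{"x":-75,"y":-120,"z":-115,"spin":0,"fingers":-1},{"x":-89,"y":-143,"z":-115,"spin":0,"fingers":-1},{"x":-89,"y":-143,"z":-115,"spin":0,"fingers":-1}])

```text
clock: 7.98
eef_pos: [0.6084, -0.0687, 0.179]
tool_rot: [0.158, 0.987, -0.0, -0.0]
ft_force: [-0.5, 0.2, -0.5]
grip_width: 0.085
grasp_force: 0.0
```

```bash
python3 - <<'E'
from h import *
print(*force(10)); o=readout.get_obs();print(o["eef_pos"],o["clock"])
c=camera("side");cv2.imwrite("pics/c.png",cv2.resize(c["pixels"][90:290,220:480,::-1],None,fx=3,fy=3))
E
```

```text
[-0.15  0.    0.01] [0.48 0.52 0.58]
[ 0.60824924 -0.06589277  0.17943516] 8.475
```

View pics/c.png

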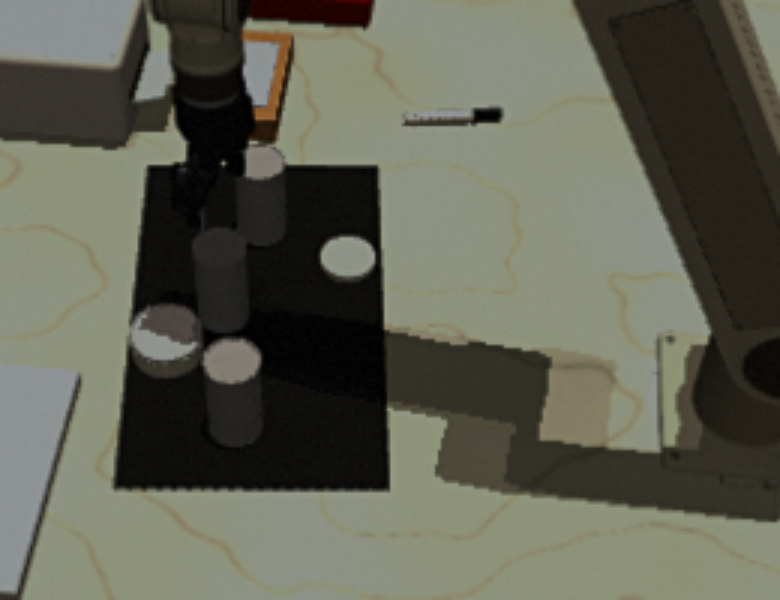

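Tin_1 stands upright at crop (233,405). The gripper is over tin_2 at crop (220,248), within a few mm.

jog_arm(motion=[{"x":0,"y":2,"z":20,"spin":0,"fingers":-1},{"x":0,"y":2,"z":50,"spin":0,"fingers":-1},{"x":0,"y":2,"z":80,"spin":0,"fingers":-1},{"x":0,"y":2,"z":105,"spin":0,"fingers":-1},{"x":0,"y":2,"z":114,"spin":0,"fingers":-1},{"x":0,"y":2,"z":114,"spin":0,"fingers":-1}])

```text
clock: 9.28
eef_pos: [0.6087, -0.0646, 0.0651]
tool_rot: [0.157, 0.988, -0.0, -0.0]
ft_force: [0.2, 0.5, 0.0]
grip_width: 0.0853
grasp_force: 0.0
```

jog_arm(motion=[{"x":0,"y":0,"z":0,"spin":0,"fingers":1},{"x":0,"y":0,"z":0,"spin":0,"fingers":1},{"x":0,"y":0,"z":0,"spin":0,"fingers":1},{"x":0,"y":0,"z":0,"spin":0,"fingers":1},{"x":0,"y":0,"z":0,"spin":0,"fingers":1},{"x":0,"y":0,"z":0,"spin":0,"fingers":1},{"x":0,"y":0,"z":0,"spin":0,"fingers":1},{"x":0,"y":0,"z":0,"spin":0,"fingers":1}])

```text
clock: 10.28
eef_pos: [0.6103, -0.0646, 0.0672]
tool_rot: [0.157, 0.988, 0.0, 0.002]
ft_force: [-0.0, 0.9, 6.3]
grip_width: 0.0614
grasp_force: 65.3
```

jog_arm(motion=[{"x":0,"y":0,"z":-5,"spin":0,"fingers":1},{"x":0,"y":0,"z":-20,"spin":0,"fingers":1},{"x":0,"y":0,"z":-40,"spin":0,"fingers":1},{"x":0,"y":0,"z":-50,"spin":0,"fingers":1},{"x":0,"y":0,"z":-50,"spin":0,"fingers":1},{"x":0,"y":0,"z":-50,"spin":0,"fingers":1},{"x":0,"y":0,"z":-50,"spin":0,"fingers":1}])

```text
clock: 11.15
eef_pos: [0.6082, -0.0647, 0.1143]
tool_rot: [0.157, 0.988, -0.0, -0.001]
ft_force: [0.2, -1.3, -2.0]
grip_width: 0.0613
grasp_force: 65.0
```

```bash
python3 - <<'E'
from h import *
print(*force(12)); o=readout.get_obs();print(o["eef_pos"],o["ft_torque"],o["grip_width"],o["clock"])
E
```

```text
[ 0.02  0.09 -3.03] [0.43 0.34 0.34]
[ 0.60891101 -0.06469818  0.11533901] [-0.03623593 -0.04588087 -0.02398782] 0.0615919004346028 11.75
```

Tin_2 weighs about 3.0 N (0.31 kg). That is under the 0.32 kg limit, so it is also light and goes back down.

jog_arm(motion=[{"x":0,"y":0,"z":20,"spin":0,"fingers":1},{"x":0,"y":0,"z":38,"spin":0,"fingers":1},{"x":0,"y":0,"z":45,"spin":0,"fingers":1},{"x":0,"y":0,"z":48,"spin":0,"fingers":1},{"x":0,"y":0,"z":49,"spin":0,"fingers":1},{"x":0,"y":0,"z":49,"spin":0,"fingers":1},{"x":0,"y":0,"z":49,"spin":0,"fingers":1}])

```text
clock: 12.62
eef_pos: [0.6094, -0.0648, 0.0673]
tool_rot: [0.157, 0.988, 0.0, 0.001]
ft_force: [-2.0, 0.9, 2.2]
grip_width: 0.0617
grasp_force: 65.3
```

jog_arm(motion=[{"x":0,"y":0,"z":0,"spin":0,"fingers":-1},{"x":0,"y":0,"z":0,"spin":0,"fingers":-1},{"x":0,"y":0,"z":0,"spin":0,"fingers":-1},{"x":0,"y":0,"z":0,"spin":0,"fingers":-1},{"x":0,"y":0,"z":0,"spin":0,"fingers":-1},{"x":0,"y":0,"z":0,"spin":0,"fingers":-1},{"x":0,"y":0,"z":0,"spin":0,"fingers":-1}])

```text
clock: 13.5
eef_pos: [0.6089, -0.0647, 0.0663]
tool_rot: [0.157, 0.988, 0.0, -0.0]
ft_force: [0.2, -0.5, -0.5]
grip_width: 0.0849
grasp_force: 0.0
```

jog_arm(motion=[{"x":0,"y":0,"z":-30,"spin":0,"fingers":-1},{"x":0,"y":0,"z":-85,"spin":0,"fingers":-1},{"x":0,"y":0,"z":-115,"spin":0,"fingers":-1},{"x":-5,"y":-36,"z":-115,"spin":0,"fingers":-1},{"x":-11,"y":-80,"z":-115,"spin":0,"fingers":-1},{"x":-17,"y":-120,"z":-115,"spin":0,"fingers":-1},{"x":-20,"y":-144,"z":-115,"spin":0,"fingers":-1},{"x":-20,"y":-144,"z":-115,"spin":0,"fingers":-1}])

```text
clock: 14.5
eef_pos: [0.5828, -0.2096, 0.1812]
tool_rot: [0.158, 0.987, -0.0, -0.0]
ft_force: [-0.5, 1.0, -0.1]
grip_width: 0.0854
grasp_force: 0.0
```

```bash
python3 - <<'E'
from h import *
o=readout.get_obs();print(o["eef_pos"],o["clock"])
c=camera("side");print(ray(c,(307.3,143.7),.121))
cv2.imwrite("pics/d.png",cv2.resize(c["pixels"][90:290,220:480,::-1],None,fx=3,fy=3))
E
```

```text
[ 0.58280147 -0.20960754  0.18118438] 14.5
[ 0.58039172 -0.20370277  0.121     ]
```

View pics/d.png

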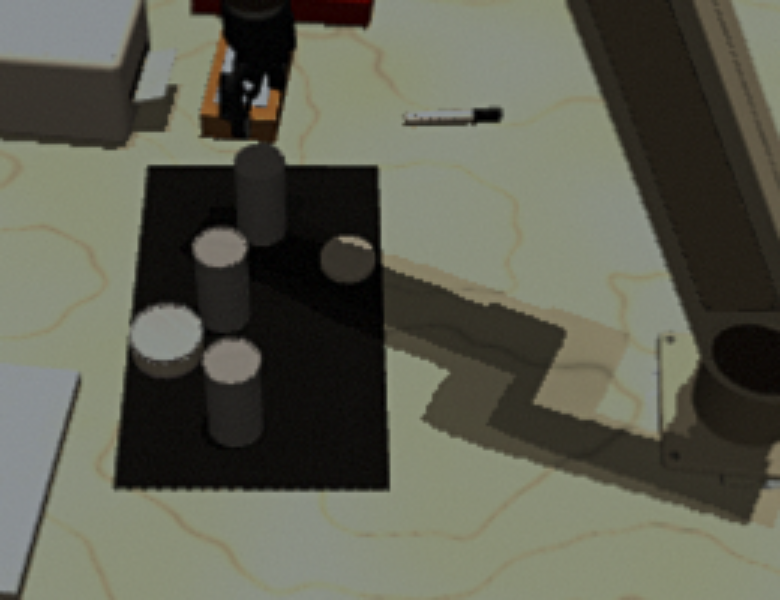

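Tins 1 and 2 both stand upright at crop (233,400) and (221,285), and the bystanders are unmoved. The gripper is above tin_3 at crop (260,160).

jog_arm(motion=[{"x":0,"y":2,"z":20,"spin":0,"fingers":-1},{"x":0,"y":2,"z":50,"spin":0,"fingers":-1},{"x":0,"y":2,"z":80,"spin":0,"fingers":-1},{"x":0,"y":2,"z":105,"spin":0,"fingers":-1},{"x":0,"y":2,"z":115,"spin":0,"fingers":-1},{"x":0,"y":2,"z":115,"spin":0,"fingers":-1}])

```text
clock: 15.3
eef_pos: [0.5838, -0.2049, 0.0659]
tool_rot: [0.156, 0.988, 0.0, -0.001]
ft_force: [0.2, 0.3, -0.3]
grip_width: 0.0852
grasp_force: 0.0
```

jog_arm(motion=[{"x":0,"y":0,"z":0,"spin":0,"fingers":1},{"x":0,"y":0,"z":0,"spin":0,"fingers":1},{"x":0,"y":0,"z":0,"spin":0,"fingers":1},{"x":0,"y":0,"z":0,"spin":0,"fingers":1},{"x":0,"y":0,"z":0,"spin":0,"fingers":1},{"x":0,"y":0,"z":0,"spin":0,"fingers":1},{"x":0,"y":0,"z":0,"spin":0,"fingers":1},{"x":0,"y":0,"z":0,"spin":0,"fingers":1}])

```text
clock: 16.3
eef_pos: [0.5852, -0.2066, 0.0682]
tool_rot: [0.157, 0.988, -0.0, 0.002]
ft_force: [-0.7, -1.1, 6.2]
grip_width: 0.0617
grasp_force: 67.0
```

jog_arm(motion=[{"x":0,"y":0,"z":-5,"spin":0,"fingers":1},{"x":0,"y":0,"z":-20,"spin":0,"fingers":1},{"x":0,"y":0,"z":-40,"spin":0,"fingers":1},{"x":0,"y":0,"z":-50,"spin":0,"fingers":1},{"x":0,"y":0,"z":-50,"spin":0,"fingers":1},{"x":0,"y":0,"z":-50,"spin":0,"fingers":1},{"x":0,"y":0,"z":-50,"spin":0,"fingers":1}])

```text
clock: 17.18
eef_pos: [0.5832, -0.2057, 0.1153]
tool_rot: [0.157, 0.988, 0.0, -0.001]
ft_force: [0.1, 0.4, -4.6]
grip_width: 0.0614
grasp_force: 66.7
```

```bash
python3 - <<'E'
from h import *
print(*force(12)); o=readout.get_obs();print(o["eef_pos"],o["ft_torque"],o["grip_width"],o["clock"])
E
```

```text
[ 0.16  0.09 -5.01] [0.55 0.4  0.59]
[ 0.5839301  -0.20594412  0.11632576] [-0.04062202  0.02797642 -0.02699984] 0.06176817698837278 17.775
```

Tin_3 weighs about 5.0 N (0.51 kg), so it is the full one. I'll raise it a further 140 mm, for about 19 cm in all.

jog_arm(motion=[{"x":0,"y":0,"z":-20,"spin":0,"fingers":1},{"x":0,"y":0,"z":-50,"spin":0,"fingers":1},{"x":0,"y":0,"z":-80,"spin":0,"fingers":1},{"x":0,"y":0,"z":-110,"spin":0,"fingers":1},{"x":0,"y":0,"z":-130,"spin":0,"fingers":1},{"x":0,"y":0,"z":-140,"spin":0,"fingers":1},{"x":0,"y":0,"z":-140,"spin":0,"fingers":1},{"x":0,"y":0,"z":-140,"spin":0,"fingers":1}])

```text
clock: 18.77
eef_pos: [0.5834, -0.2057, 0.2549]
tool_rot: [0.157, 0.988, 0.0, -0.001]
ft_force: [0.7, 0.1, -4.6]
grip_width: 0.0617
grasp_force: 67.4
```

```bash
python3 - <<'E'
from h import *
print(*force(10)); o=readout.get_obs();print(o["eef_pos"],o["tool_rot"],o["grip_width"],o["clock"])
c=camera("side");cv2.imwrite("pics/e.png",cv2.resize(c["pixels"][40:290,200:480,::-1],None,fx=2.3,fy=2.3))
E
```

```text
[-0.03  0.08 -5.39] [0.61 0.32 0.52]
[ 0.5839303  -0.20590625  0.25622787] [ 1.56747804e-01  9.87638660e-01  4.78516107e-06 -5.84644019e-05] 0.06185304883125266 19.275
```

View pics/e.png

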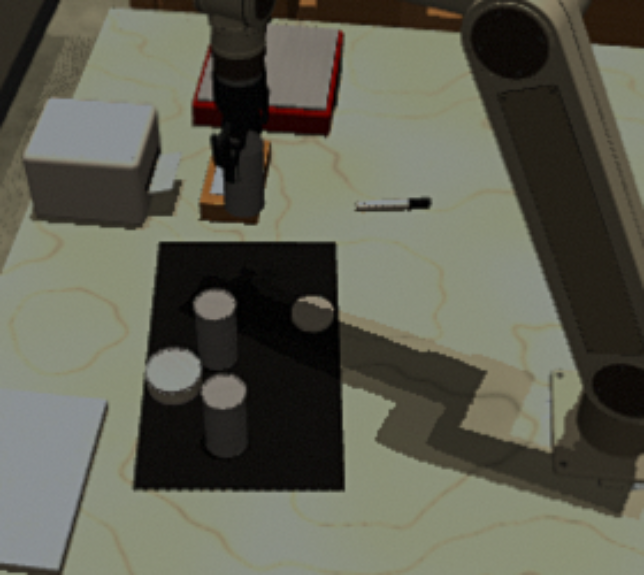

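Tin_3 is held upright in the gripper at crop (243,175), about 19 cm up. Tins 1 and 2 stand on the mat at (225,415) and (216,330), and the bystanders are in place.

```bash
python3 -c "from workcell import bot; print(bot.job_done())"
```

```text
the job is handed in; nothing more can be done
None
```

I hefted the tins left to right at about 1.8, 3.0 and 5.0–5.4 N, put the two lighter ones back upright on the mat, and handed the job in at about 19 s with the heaviest (tin_3) held upright about 19 cm above the mat and the other goods where they were.

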